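Hang the rinsing basket on the drip stand

TASK

Hang the wire rinsing basket by its bail handle on the hook arm of the drip stand, so that it hangs upright and free above the tray to drip dry, either way round. The hook arm is clamped at a different height every time, so find its height, and set the basket on it gently: do not bang or force it against the stand, and do not drop it on. Leave the flask, the bottle and the dish where they stand.

Things in the scene. Friction and masses are not known exactly. Their poses are not given: they have to be found in the camera images.
- basket_grip (a point): Centre of the orange grip tab above the handle of the wire basket, 138 mm above its underside; basket axes, z up. Tab 14 mm thick along x, 34 mm along y, 30 mm tall, on a 10 mm stem 24 mm long above the bar; take it from above across its 14 mm. Basket: 90 mm along x, 70 mm along y, rim 45 mm high, 0.18 to 0.35 kg, starts upright on the worktop.
- basket_bar (a point): Middle of the basket's handle bar, on its centre line, 43 mm below the tab's centre; basket axes. Round, 8 mm thick, along y: level over the middle 14 mm, then falling 15 mm to uprights at y = -33 and +33 mm. The opening under its middle is 46 mm high down to the rim and goes right through along x.
- stand: Fixed drip stand; origin under the centre of its steel tray (190 mm along x, 120 mm along y, rim 12 mm high). A post 16 mm thick stands at x = +78 mm. A blue hook arm clamped to the post reaches towards -x at y = 0; its height is unknown, with its flat top 150 to 230 mm above the worktop, and does not change under pushes below 50 N, so it may be felt from above.
- post_top (a point): Top of the stand's post, 259 mm above the worktop; stand axes. The hook arm below is 12 mm wide, 10 mm thick; its flat level top is free for hanging from stand x = -25 to +60 mm (x = 0: tray centre); its free end, x = -25 to -35 mm, turns up 12 mm above the flat top. The opening of the handle goes over this end, moving along +x.
- flask: Stoppered conical glass flask, 63 mm wide, 137 mm tall, origin under its centre. Bystander.
- bottle: Small clear bottle with blue cap, 57 mm wide, 104 mm tall, origin under its centre. Bystander.
- dish: Round lidded culture dish, 92 mm wide, 16 mm tall, origin under its centre. Bystander.
There are look-alikes about, which are no part of the job. Leave any yellow look-alike of the part that bears basket_grip alone.

How it is judged:
By the outcome, as a careful person would: the job done as asked, in the order asked, and still so for the second after the job is handed in, with the robot touching nothing.
It also fails if it takes over 64 s, if anything falls off the work surface, if the arm or the gripper's body presses on something with over 40 N, if the wrist force passes 120 N, or if a joint passes its speed limit or range.

ROBOT

A 7-joint arm with a two-finger parallel gripper is mounted at the origin on a cart in front of the work surface, level with it; the furniture and walls round the work are solid. World frame = base frame: x ahead of the robot, y to its left, z up, the work surface at z = 0. Lengths are in m, angles in rad, forces in N, time in s.
With the tool pointing down it reaches from about 0.425 to 1.025 m from the base axis. Payload 3.6 kg.
Tool frame: the origin (TCP) lies on the centre line of the jaws, within the pads' length; the fingertips stand 25 mm ahead of it and the grasp point (between the pads) lies 6 mm ahead of it (bot.tips_ahead is the distance from the TCP to the fingertips, in m); z points along the fingers, y is the line along which they close (so a half turn about z gives the same grasp; the last joint's range is limited). The gripper opens to 85 mm and grips with 20 to 120 N. Pads are 22 mm wide; open, the fingers measure 114 mm over their backs; the gripper's body (76 mm by 85 mm) begins 54 mm behind the grasp point. The pads swing forward as they close: fully open they stand 13 mm farther back than shut.
Start: joints at [-1.425, 0.591, 0.048, 1.609, -0.033, 0.943, -0.034], TCP at [0.171, 0.704, 0.256] pointing down, gripper open.
Joint ranges: [-2.69, 2.69], [-0.47, 2.24], [-1.27, 1.36], [0.19, 2.51], [-1.53, 4.68], [0.08, 2.07], [-3.09, 3.09]. Speed limits (rad/s): [2.57, 2.57, 3.14, 3.14, 3.14, 3.14, 3.14].

INTERFACE

Orientations are given as a unit quaternion [w, x, y, z].
In Python, from station import bot, eyes, finder gives the robot as it stands.
- The arm moves only by the tool move_arm, never from a script. Its argument "plan" is one flat list of numbers, 7 for each row, row after row: the shift along the tool's x, y, z in units of 10 cm (1.0 is 10 cm), then the turn, a rotation vector about the tool's x, y, z in units of pi/2 rad (1.0 is pi/2 rad), then the gripper's target within -1 to 1 (shut at 1, half-way at 0, fully open at -1). A call has 1 to 5 rows; each row is the pose to reach, as a shift and turn from the pose commanded when the call began, along the tool's axes at that moment; what a row does not reach only later rows make up. A row lasts 1/8 s, in which the tool goes at most 62.5 mm and 10.7 degrees, less where a joint would pass 70% of its speed; a pose out of reach is approached as far as the arm can. A call with a number of a shift or a turn outside -1 to 1 is refused whole. A call with a gripper value outside its range is refused whole. The fingers move at their own pace and stop on an object; "grip_force" is the grip in N (left out, the last holds). Time passes only in rows, so rows that repeat a pose let the fingers close. It gives the time, the measured TCP pose, the force, the opening and the grip force at its end, in the units of the state.
- bot.sense(): the state, without advancing time (a new reading comes with each control period).
- eyes.get_image(name): name is "scene" or "top" or "wrist"; returns a dict with "img" (384x512x3 uint8, blue, green, red), "fov_y" (degrees; the focal length in pixels is half the picture's height over the tangent of half this angle, whatever the lens; pixels are square), "cx", "cy" (the principal point, pixels), "rvec" (rotation vector, rad) and "tvec" (3), from world to camera coordinates, as OpenCV has them; the wrist camera has in their place "mount" (4x4, takes a point from camera to tool coordinates, whose origin is the TCP and whose axes are the flange's). Camera axes: x right, y down, z forward; pixel columns grow to the right and rows downward; lengths in m; the calibration is good to about 2 mm. The wrist camera is an equidistant fisheye: a pixel r from the principal point sees the ray r / f radians off the axis. A picture is of the moment at which its call begins: read the wrist's pose just before it. There is no depth.
- bot.sign_off(): hands the job in; it is judged then, once.
Trained networks look in the newest picture that a camera, given by its name, has taken for a name from the list of things; names that differ only in an ending like _2 or _b are one class to them, and where a whole thing is asked for, a point or a joint stands for the part that bears it (a point fixed in the world has none). Each returns a list of dicts, best first, with "p" (0 to 1); they miss things now and then, are a little off and sometimes report something else, mostly with a low value. They report only what shows in the picture. A call takes as long as a camera call. They do not tell look-alikes from the thing itself.
- finder.cut_out(camera, query): "mask" (384x512 bool, what is visible of it) and "box" ([left, top, right, bottom] in pixels, round what is visible of it).
- finder.place_of(camera, query): "at" ([column, row] in pixels: a listed point, or the origin of a listed thing).
The state is a dict: "time": time; "joint_pos": joint angles; "qvel": joint speeds; "joint_torque": joint torques, N m; "eef_pos": TCP position; "eef_rot": TCP orientation; "ft_force": force on the tool from outside, world axes, zero at the start; "torque": the same for the moment, N m; "finger_gap": finger opening in m; "grasp_force": force on a finger pad.
Only numpy, scipy, OpenCV 4.12 (cv2) and the standard library are available. Lean on these libraries where they do the work, as an engineer would, in place of code of your own. Each camera call takes 0.05 s, during which the arm holds its last target. There are 200 camera calls.

## Working session

There is one attempt and no reset: what is moved stays moved. The work goes in short steps, Python scripts to look and compute and a tool call to move; the robot and the scene stay as the last step left them, time stands still between calls to the robot, and variables do not carry over. Pictures are saved under pics/ and viewed, at most 14 in all, crops included, and the job is handed in when it is done.

Besides the shell and the picture viewer there is one more tool, called as a command line: name --argument value ..., lists and objects as JSON in quotes. move_arm: Moves the arm, as the interface text tells. Shifts and turns lie within -1 to 1; 1 stands for 10 cm of shift or pi/2 rad of turn. Its arguments: {"type":"object","properties":{"plan":{"type":"array"},"grip_force":{"type":"number"}},"required":["plan"]}

```bash
mkdir -p pics; cat > h.py <<'E'
import numpy as np, cv2
from station import bot, eyes, finder
from scipy.spatial.transform import Rotation as R
def shot(n):
    s=bot.sense(); d=eyes.get_image(n); d['s']=s; return d
def ray(d,px):
    f=d['img'].shape[0]/2/np.tan(np.radians(d['fov_y']/2))
    u=np.array([px[0]-d['cx'],px[1]-d['cy']])/f
    if 'mount' in d:
        r=np.linalg.norm(u); v=np.r_[u*np.sin(r)/max(r,1e-9),np.cos(r)]
        M=np.array(d['mount']); w,x,y,z=d['s']['eef_rot']; Q=R.from_quat([x,y,z,w]).as_matrix()
        return np.array(d['s']['eef_pos'])+Q@M[:3,3], Q@M[:3,:3]@v
    Rm=cv2.Rodrigues(np.array(d['rvec'],float))[0]; t=np.array(d['tvec'],float).ravel()
    v=Rm.T@np.r_[u,1]; return -Rm.T@t, v/np.linalg.norm(v)
def atz(d,px,z):
    o,v=ray(d,px); return o+v*(z-o[2])/v[2]
def tri(*dp):
    A=0;b=0;rs=[ray(d,p) for d,p in dp]
    for o,v in rs:
        P=np.eye(3)-np.outer(v,v); A=A+P; b=b+P@o
    X=np.linalg.solve(A,b); return X,[round(float(np.linalg.norm((np.eye(3)-np.outer(v,v))@(X-o)))*1e3,1) for o,v in rs]
def proj(d,X):
    f=d['img'].shape[0]/2/np.tan(np.radians(d['fov_y']/2))
    c=cv2.Rodrigues(np.array(d['rvec'],float))[0]@np.array(X)+np.array(d['tvec'],float).ravel()
    return c[:2]/c[2]*f+[d['cx'],d['cy']]
E
python3 - <<'E'
from h import *
ims=[]
for n in ['scene','top']:
    d=shot(n); cv2.imwrite(f'pics/{n}0.png',d['img'])
    for q in ['basket_grip','basket_bar','stand','post_top','flask','bottle','dish']:
        r=finder.place_of(n,q); print(n,q,[(np.round(k['at']).tolist(),round(k['p'],2)) for k in r[:4]])
    for q in ['basket_grip','stand']:
        print('cut',q,[(np.round(k['box']).tolist(),round(k['p'],2)) for k in finder.cut_out(n,q)[:4]])
    print(n,np.round(ray(d,(256,192)),3).tolist())
E
```

```text
scene basket_grip [([252.0, 204.0], 0.81), ([355.0, 298.0], 0.79), ([177.0, 209.0], 0.16)]
scene basket_bar [([355.0, 311.0], 0.91), ([246.0, 216.0], 0.85)]
scene stand [([194.0, 181.0], 0.61)]
scene post_top [([206.0, 118.0], 0.65)]
scene flask [([292.0, 229.0], 0.65)]
scene bottle [([262.0, 194.0], 0.58)]
scene dish [([180.0, 209.0], 0.85)]
cut basket_grip [([235.0, 198.0, 267.0, 249.0], 0.98), ([332.0, 292.0, 372.0, 350.0], 0.56)]
cut stand [([167.0, 116.0, 221.0, 194.0], 0.62)]
scene [[-0.212, -1.07, 0.921], [0.546, 0.612, -0.573]]
top basket_grip [([388.0, 219.0], 0.84), ([255.0, 206.0], 0.65)]
top basket_bar [([381.0, 221.0], 0.68), ([253.0, 209.0], 0.53)]
top stand [([142.0, 195.0], 0.56)]
top post_top [([127.0, 158.0], 0.77)]
top flask [([265.0, 169.0], 0.71)]
top bottle [([206.0, 156.0], 0.57)]
top dish [([173.0, 236.0], 0.71)]
cut basket_grip [([361.0, 208.0, 392.0, 235.0], 0.95), ([246.0, 194.0, 267.0, 217.0], 0.71)]
cut stand [([119.0, 158.0, 167.0, 224.0], 0.75)]
top [[0.373, -0.243, 1.426], [0.108, -0.03, -0.994]]
```

View pics/scene0.png

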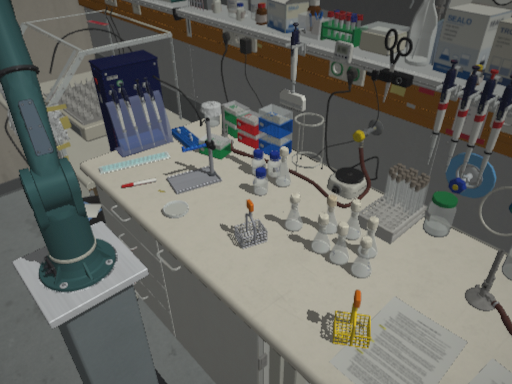

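View pics/top0.png

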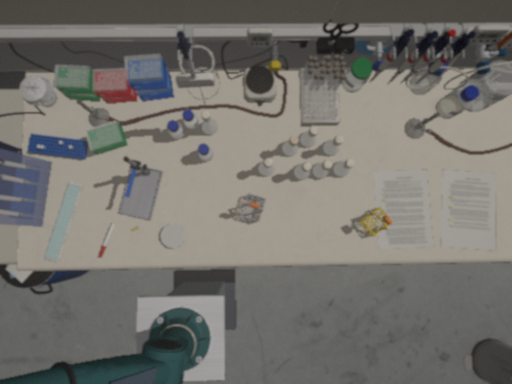

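The things that could be taken for the basket are the grey wire basket (scene 252,204; top 255,206) and the yellow look-alike (scene 355,298; top 388,219). I choose the grey one and will check it, along with the stand, in a close crop.

```bash
python3 - <<'E'
from h import *
s=shot('scene'); t=shot('top')
def crop(d,c,h=28): return cv2.resize(d['img'][c[1]-h*3//4:c[1]+h*3//4,c[0]-h:c[0]+h],(400,300),interpolation=cv2.INTER_CUBIC)
m=np.vstack([np.hstack([crop(s,(250,222),40),crop(t,(253,208),28)]),np.hstack([crop(s,(195,155),60),crop(t,(142,190),56)])])
cv2.imwrite('pics/crop.png',m)
print('grip',tri((s,(252,204)),(t,(255,206))),'post',tri((s,(206,118)),(t,(127,158))))
for n,a,b in [('stand',(194,181),(142,195)),('flask',(292,229),(265,169)),('bottle',(262,194),(206,156)),('dish',(180,209),(173,236))]:
  print(n,atz(s,a,0).round(3),atz(t,b,0).round(3))
print(s['s'])
E
```

```text
grip (array([ 0.46867777, -0.28018553,  0.14666504]), [4.4, 4.4]) post (array([0.61049176, 0.12384803, 0.25690465]), [3.3, 3.3])
stand [0.535 0.141 0.   ] [0.524 0.144 0.   ]
flask [ 0.607 -0.334  0.   ] [ 0.617 -0.322  0.   ]
bottle [ 0.673 -0.111  0.   ] [ 0.67  -0.097  0.   ]
dish [0.389 0.023 0.   ] [0.368 0.027 0.   ]
{'time': 1.0, 'joint_pos': array([-1.42550314,  0.59116947,  0.04838942,  1.60849656, -0.0333152 ,
        0.94270147, -0.03371406]), 'qvel': array([-0.00067521,  0.00011193,  0.00106236,  0.00049473, -0.00034459,
       -0.0009215 ,  0.00082059]), 'joint_torque': array([-4.48241399e-04, -5.48645282e+01,  1.54627305e+00, -1.98536378e+01,
        9.34602809e-03,  1.57808634e-03, -4.29812388e-06]), 'eef_pos': array([0.17147195, 0.70443622, 0.25632551]), 'eef_rot': array([4.27135321e-06, 1.19103726e-01, 9.92881817e-01, 1.52168861e-05]), 'ft_force': array([-0.0521413 , -0.04129278, -0.64351919]), 'torque': array([0.02634516, 0.03064229, 0.02601102]), 'grasp_force': 0.0, 'finger_gap': 0.08577219029386518}
```

View pics/crop.png

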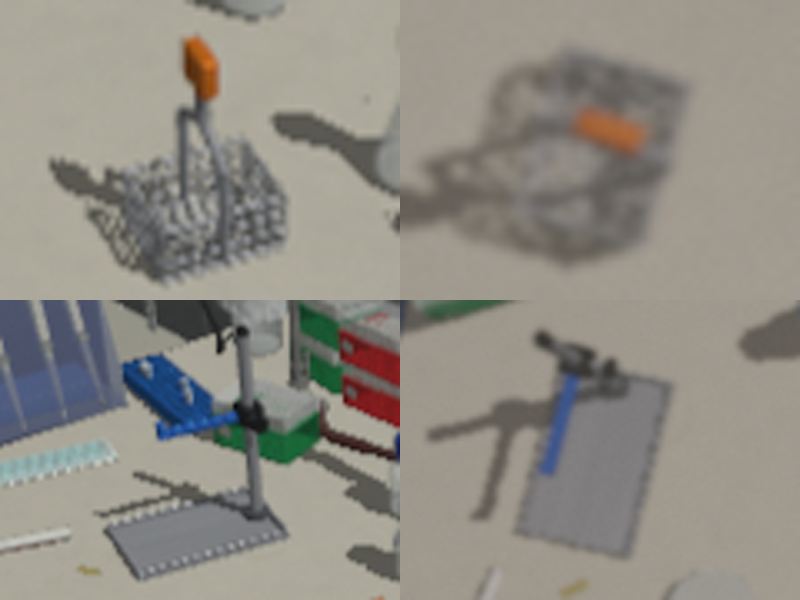

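The crop confirms it: grey wire basket with an orange tab (crop ~200,65), and a blue hook arm free at its robot-side end (lower right, ~545,470) running to the post. I lift first, then swing over.

move_arm --plan '[-0.1, -0.1, -0.4, 0, 0, 0, -1, -0.3, -0.3, -0.8, 0, 0, 0, -1, -0.65, -0.6, -1, 0, 0, 0, -1, -1, -0.9, -1, 0, 0, 0, -1]'

```text
time: 1.6
eef_pos: [0.2485, 0.5936, 0.359]
eef_rot: [0.001, 0.119, 0.993, 0.003]
ft_force: [1.5, -0.7, -0.4]
finger_gap: 0.0853
grasp_force: 0.0
```

move_arm --plan '[-0.33, -0.3, 0, 0, 0, 0.1, -1, -0.67, -0.6, 0, 0, 0, 0.2, -1, -1, -0.9, 0, 0, 0, 0.3, -1]'

```text
time: 1.98
eef_pos: [0.3241, 0.4809, 0.3566]
eef_rot: [0.0, 0.35, 0.937, 0.0]
ft_force: [0.9, 0.2, -0.1]
finger_gap: 0.0854
grasp_force: 0.0
```

```bash
python3 - <<'E'
from h import *
s=bot.sense(); print(s['time'],s['eef_pos'],s['eef_rot'],s['joint_pos'].round(2))
E
```

```text
1.975 [0.32411163 0.48088804 0.35658   ] [5.94367903e-05 3.50101440e-01 9.36711734e-01 3.24040150e-04] [-1.21  0.31  0.21  1.84 -0.07  1.   -0.12]
```

move_arm --plan '[-0.33, -0.2, 0, 0, 0, 0, -1, -0.67, -0.38, 0, 0, 0, 0, -1, -1, -0.57, 0, 0, 0, 0, -1]'

```text
time: 2.35
eef_pos: [0.3624, 0.3726, 0.3566]
eef_rot: [0.0, 0.348, 0.938, 0.0]
ft_force: [0.3, 0.3, -0.3]
finger_gap: 0.0851
grasp_force: 0.0
```

move_arm --plan '[-0.33, -0.2, 0, 0, 0, 0.1, -1, -0.67, -0.38, 0, 0, 0, 0.21, -1, -1, -0.57, 0, 0, 0, 0.32, -1, -1, -0.57, 0, 0, 0, 0.43, -1, -1, -0.57, 0, 0, 0, 0.54, -1]'

```text
time: 2.98
eef_pos: [0.4009, 0.2647, 0.3566]
eef_rot: [-0.0, 0.705, 0.709, 0.0]
ft_force: [0.1, -0.0, 0.6]
finger_gap: 0.0855
grasp_force: 0.0
```

```bash
python3 - <<'E'
from h import *
d=shot('wrist'); cv2.imwrite('pics/w1.png',d['img']); s=d['s']; print(s['time'],s['eef_pos'],s['eef_rot'],s['joint_pos'].round(2),d['fov_y'],d['mount'])
for q in ['basket_grip','stand','post_top']: print(q,[(np.round(k['at']).tolist(),round(k['p'],2)) for k in finder.place_of('wrist',q)[:3]])
E
```

```text
2.975 [0.40086661 0.26471578 0.35664933] [-1.44388335e-04  7.05255847e-01  7.08952751e-01  4.07508074e-04] [-1.05  0.17  0.44  2.04 -0.09  0.95 -0.57] 65.70646984690485 [[ 4.97663316e-04 -9.59599732e-01 -2.81368275e-01  7.16722552e-02]
 [ 9.99999821e-01  5.70604615e-04 -1.77307869e-04  1.11568954e-03]
 [ 3.30694620e-04 -2.81368137e-01  9.59599845e-01 -1.17691346e-01]
 [ 0.00000000e+00  0.00000000e+00  0.00000000e+00  1.00000000e+00]]
basket_grip []
stand [([331.0, 219.0], 0.66)]
post_top []
```

View pics/w1.png

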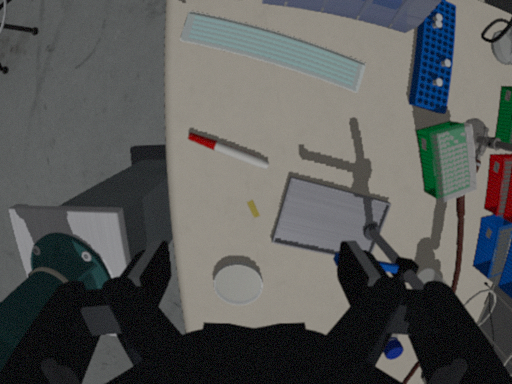

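The wrist view shows the tray (330,215), with the hook arm partly hidden by the finger (370,265). I move on past it and look back.

move_arm --plan '[-0.5, 0.1, 0, 0, 0, 0, -1, -1, 0.2, 0, 0, 0, 0, -1]'

```text
time: 3.42
eef_pos: [0.4221, 0.1652, 0.3564]
eef_rot: [0.0, 0.701, 0.713, 0.0]
ft_force: [1.5, 0.7, -0.8]
finger_gap: 0.0855
grasp_force: 0.0
```

move_arm --plan '[-0.5, 0.1, 0, 0, 0, 0, -1, -1, 0.2, 0, 0, 0, 0, -1, -1, 0.2, 0, 0, 0, 0, -1]'

```text
time: 3.8
eef_pos: [0.4435, 0.0617, 0.3567]
eef_rot: [0.001, 0.705, 0.709, 0.0]
ft_force: [0.5, 0.8, 0.2]
finger_gap: 0.0856
grasp_force: 0.0
```

```bash
python3 - <<'E'
from h import *
import pickle
d=shot('wrist'); cv2.imwrite('pics/w2.png',d['img']); pickle.dump(d,open('w2.pkl','wb')); s=d['s']; print(s['time'],s['eef_pos'],s['eef_rot'])
for q in ['basket_grip','stand','post_top']: print(q,[(np.round(k['at']).tolist(),round(k['p'],2)) for k in finder.place_of('wrist',q)[:3]])
E
```

```text
3.8 [0.44353252 0.06173779 0.35670629] [5.27221754e-04 7.04781737e-01 7.09424002e-01 9.77451293e-05]
basket_grip []
stand [([313.0, 101.0], 0.78)]
post_top [([458.0, 131.0], 0.81)]
```

View pics/w2.png

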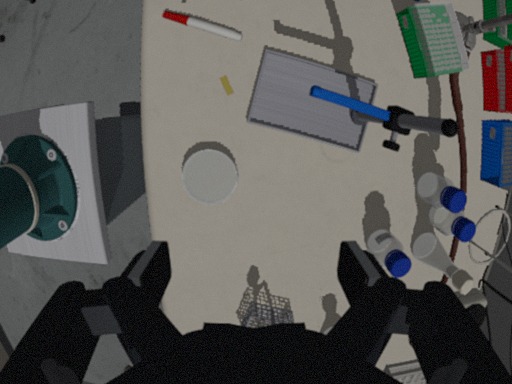

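The wrist picture now shows the tray corners (267,47), (377,81), (358,151), (248,119), the hook arm's free end (311,91) and the post top (450,128). I fit the stand pose and arm height from these.

```bash
python3 - <<'E'
from h import *
import pickle
from scipy.optimize import least_squares
d=pickle.load(open('w2.pkl','rb')); s=shot('scene'); t=shot('top')
for n,c,bx in [('w',d,(295,75,400,130)),('s',s,(175,135,225,160)),('t',t,(115,160,150,205))]:
    I=c['img'].astype(int); m=(I[...,0]-I[...,2]>60)
    l=np.zeros_like(m); l[bx[1]:bx[3],bx[0]:bx[2]]=1; ys,xs=np.where(m&l); P=np.c_[xs,ys].astype(float)
    if len(P)<5: print(n,'none'); continue
    mu=P.mean(0); u=np.linalg.svd(P-mu)[2][0]; q=(P-mu)@u
    print(n,len(P),(mu+u*q.min()).round(1),(mu+u*q.max()).round(1), (P-mu).std(0))
obs=[(d,(267,47),(-.095,.06,.012)),(d,(377,81),(.095,.06,.012)),(d,(358,151),(.095,-.06,.012)),(d,(248,119),(-.095,-.06,.012)),
 (d,(452,128),(.078,0,.259)),(s,(206,118),(.078,0,.259)),(t,(127,158),(.078,0,.259)),
 (d,(312,91),(-.035,0,'h')),(s,(182.5,150),(-.035,0,'h'))]
def res(p,full=0):
    x,y,a,h=p; c,k=np.cos(a),np.sin(a); r=[]
    for D,px,X in obs:
        z=h+.007 if X[2]=='h' else X[2]
        W=np.array([x+c*X[0]-k*X[1],y+k*X[0]+c*X[1],z]); o,v=ray(D,px); e=(np.eye(3)-np.outer(v,v))@(W-o)
        r+=list(e*1e3)
    return np.array(r)
f=least_squares(res,[.535,.145,-.29,.19],loss='soft_l1'); print(f.x, np.linalg.norm(res(f.x).reshape(-1,3),axis=1).round(1))
E
```

```text
w 816 [311.7  89.8] [389.5 116.5] [22.18608467  8.09377252]
s 248 [174.4 136.6] [204.3 147.8] [6.55185109 4.4476501 ]
t 35 [133.8 169.9] [130.2 182.1] [1.26491106 3.48055825]
[ 0.53853459  0.14818382 -0.25548386  0.13954775] [2.1 5.7 3.9 4.6 1.9 5.6 6.9 4.4 4. ]
```

move_arm --plan '[-0.5, 0, 0, 0, 0, 0, -1, -1, 0, 0, 0, 0, 0, -1, -1, 0, 0, 0, 0, 0, -1]'

```text
time: 4.47
eef_pos: [0.4441, -0.037, 0.3565]
eef_rot: [0.0, 0.705, 0.71, -0.0]
ft_force: [0.5, 0.3, -0.2]
finger_gap: 0.0855
grasp_force: 0.0
```

```bash
python3 - <<'E'
from h import *
import pickle
d=shot('wrist'); cv2.imwrite('pics/w3.png',d['img']); pickle.dump(d,open('w3.pkl','wb')); s=d['s']; print(s['time'],s['eef_pos'],s['eef_rot'])
for q in ['basket_grip','basket_bar','post_top']: print(q,[(np.round(k['at']).tolist(),round(k['p'],2)) for k in finder.place_of('wrist',q)[:3]])
I=d['img'].astype(int); m=((I[...,2]-I[...,0]>90)).astype(np.uint8)
n,l,st,ce=cv2.connectedComponentsWithStats(m); print([(st[i].tolist(),ce[i].round(1).tolist()) for i in range(1,n) if st[i,4]>20])
E
```

```text
4.475 [ 0.44407937 -0.03695958  0.35652691] [ 4.57298452e-04  7.04508516e-01  7.09695362e-01 -1.83655143e-04]
basket_grip [([270.0, 327.0], 0.92)]
basket_bar [([268.0, 310.0], 0.69), ([210.0, 118.0], 0.58)]
post_top [([458.0, 19.0], 0.57)]
[([481, 11, 27, 53, 428], [489.6, 40.0]), ([503, 10, 9, 38, 202], [507.8, 26.6])]
```

move_arm --plan '[-0.5, 0, 0, 0, 0, 0, -1, -1, 0.1, 0.1, 0, 0, 0, -1]'

```text
time: 4.92
eef_pos: [0.4566, -0.1326, 0.3467]
eef_rot: [0.0, 0.7, 0.714, 0.001]
ft_force: [0.9, 1.2, 0.0]
finger_gap: 0.0855
grasp_force: 0.0
```

move_arm --plan '[-0.35, 0.05, 0.1, 0, 0, 0.1, -1, -0.7, 0.1, 0.2, 0, 0, 0.23, -1, -0.7, 0.1, 0.2, 0, 0, 0.23, -1, -0.7, 0.1, 0.2, 0, 0, 0.23, -1]'

```text
time: 5.42
eef_pos: [0.467, -0.202, 0.326]
eef_rot: [-0.001, 0.818, 0.575, -0.0]
ft_force: [-0.9, 0.4, 0.4]
finger_gap: 0.0856
grasp_force: 0.0
```

```bash
python3 - <<'E'
from h import *
import pickle
d=shot('wrist'); cv2.imwrite('pics/w4.png',d['img']); pickle.dump(d,open('w4.pkl','wb')); s=d['s']; print(s['time'],s['eef_pos'],s['eef_rot'])
for q in ['basket_grip','basket_bar']:
  for k in finder.place_of('wrist',q)[:2]: print(q,k['p'],k['at'], atz(d,k['at'],.138 if 'grip' in q else .095).round(4))
I=d['img'].astype(int); m=((I[...,2]-I[...,0]>70)&(I[...,2]>110)).astype(np.uint8)
n,l,st,ce=cv2.connectedComponentsWithStats(m)
for i in range(1,n):
  if st[i,4]>60:
    r=cv2.minAreaRect(np.argwhere(l==i)[:,::-1].astype(np.float32)); print(st[i].tolist(),r, atz(d,ce[i],.148).round(3), [atz(d,p,.153).round(3).tolist() for p in cv2.boxPoints(r)])
E
```

```text
5.425 [ 0.46697263 -0.20198132  0.32597592] [-6.57714847e-04  8.17960891e-01  5.75273451e-01 -6.81622006e-05]
basket_grip 0.81 [279.0, 234.6] [ 0.472  -0.2744  0.138 ]
basket_bar 0.87 [274.5, 223.0] [ 0.4687 -0.2767  0.095 ]
[275, 227, 11, 25, 267] ((280.0, 239.0), (24.0, 10.0), 90.0) [ 0.472 -0.275  0.148] [[0.472, -0.258, 0.153], [0.482, -0.261, 0.153], [0.473, -0.289, 0.153], [0.463, -0.285, 0.153]]
```

View pics/w4.png

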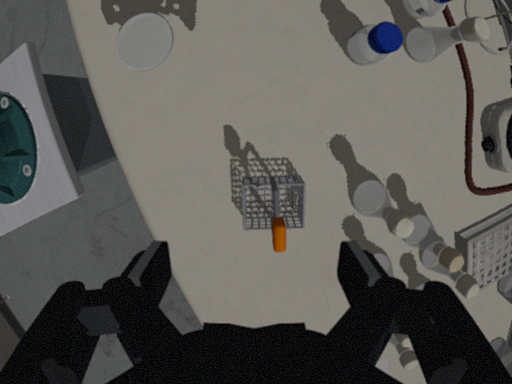

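Tab at (279,238), square with the tool, nothing else near. I move over it and descend with a check.

move_arm --plan '[-0.35, 0.15, 0.2, 0, 0, 0, -0.3, -0.67, 0.29, 0.5, 0, 0, 0, -0.3, -0.67, 0.29, 0.9, 0, 0, 0, -0.3, -0.67, 0.29, 0.9, 0, 0, 0, -0.3]'

```text
time: 6.08
eef_pos: [0.4695, -0.2746, 0.2342]
eef_rot: [-0.003, 0.819, 0.574, -0.001]
ft_force: [-0.4, 0.2, 0.8]
finger_gap: 0.0553
grasp_force: 0.0
```

```bash
python3 - <<'E'
from h import *
d=shot('wrist'); s=d['s']; cv2.imwrite('pics/w5.png',d['img'][150:384,130:400]);print(s['time'],s['eef_pos'],s['eef_rot'],s['finger_gap'])
for k in finder.place_of('wrist','basket_grip')[:2]: print(k['p'],k['at'], atz(d,k['at'],.138).round(4))
I=d['img'].astype(int); m=((I[...,2]-I[...,0]>70)&(I[...,2]>110)).astype(np.uint8)
n,l,st,ce=cv2.connectedComponentsWithStats(m)
for i in range(1,n):
  if st[i,4]>60:
    r=cv2.minAreaRect(np.argwhere(l==i)[:,::-1].astype(np.float32)); print(st[i].tolist(),r, [atz(d,p,.153).round(3).tolist() for p in cv2.boxPoints(r)])
Q=np.array([[.339,.941],[.941,-.339]]); 
E
```

```text
6.075 [ 0.46947133 -0.27462637  0.23424839] [-0.00293779  0.8187118   0.57419596 -0.00116066] 0.05526310678469108
0.83 [258.1, 201.8] [ 0.4737 -0.2736  0.138 ]
[248, 188, 18, 42, 672] ((256.5, 208.5), (41.0, 17.0), 90.0) [[0.472, -0.257, 0.153], [0.483, -0.261, 0.153], [0.473, -0.29, 0.153], [0.461, -0.286, 0.153]]
```

View pics/w5.png

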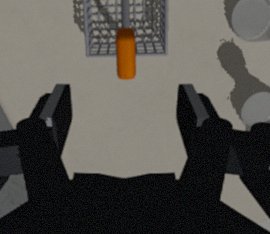

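Tab (col 126) is centred between the fingers (71 and 179). Descend and grip.

move_arm --plan '[0, 0.02, 0.3, 0, 0, 0, -0.3, 0, 0.02, 0.6, 0, 0, 0, -0.3, 0, 0.02, 0.85, 0, 0, 0, -0.3, 0, 0.02, 0.88, 0, 0, 0, -0.3]'

```text
time: 6.68
eef_pos: [0.4735, -0.2765, 0.1488]
eef_rot: [-0.0, 0.819, 0.574, 0.0]
ft_force: [-1.1, -0.2, 0.4]
finger_gap: 0.0558
grasp_force: 0.0
```

move_arm --plan '[0, 0, 0, 0, 0, 0, 0.9, 0, 0, 0, 0, 0, 0, 0.9, 0, 0, 0, 0, 0, 0, 0.9, 0, 0, 0, 0, 0, 0, 0.9, 0, 0, 0, 0, 0, 0, 0.9]' --grip_force 50

```text
time: 7.3
eef_pos: [0.473, -0.2775, 0.1489]
eef_rot: [0.0, 0.819, 0.574, 0.0]
ft_force: [-1.3, 0.4, 6.1]
finger_gap: 0.0134
grasp_force: 53.6
```

move_arm --plan '[0, 0, -0.1, 0, 0, 0, 0.9, 0, 0, -0.3, 0, 0, 0, 0.9, 0, 0, -0.6, 0, 0, 0, 0.9, 0, 0, -0.9, 0, 0, 0, 0.9, 0, 0, -1, 0, 0, 0, 0.9]'

```text
time: 7.92
eef_pos: [0.4733, -0.2779, 0.2499]
eef_rot: [0.001, 0.819, 0.574, 0.001]
ft_force: [-0.4, 0.6, -2.3]
finger_gap: 0.0134
grasp_force: 52.4
```

move_arm --plan '[0.1, 0, -0.2, 0, 0, 0, 0.9, 0.3, 0, -0.4, 0, 0, 0, 0.9, 0.6, 0, -0.4, 0, 0, 0, 0.9, 0.9, -0.1, -0.4, 0, 0, 0, 0.9, 1, -0.2, -0.4, 0, 0, 0, 0.9]'

```text
time: 8.55
eef_pos: [0.4879, -0.1741, 0.2873]
eef_rot: [-0.001, 0.818, 0.575, -0.0]
ft_force: [-0.9, 0.3, -1.0]
finger_gap: 0.0129
grasp_force: 52.4
```

move_arm --plan '[0.2, -0.1, 0, 0, 0, 0, 0.9, 0.5, -0.2, 0, 0, 0, 0, 0.9, 0.8, -0.3, 0, 0, 0, 0, 0.9, 1, -0.4, 0, 0, 0, 0, 0.9, 1, -0.4, 0, 0, 0, 0, 0.9]'

```text
time: 9.18
eef_pos: [0.4837, -0.0679, 0.2877]
eef_rot: [-0.001, 0.818, 0.575, -0.001]
ft_force: [0.5, 0.2, -2.4]
finger_gap: 0.0129
grasp_force: 52.3
```

```bash
python3 - <<'E'
from h import *
import pickle
d=shot('wrist'); cv2.imwrite('pics/w6.png',d['img']); pickle.dump(d,open('w6.pkl','wb')); s=d['s']; print(s['time'],s['eef_pos'],s['eef_rot'],s['ft_force'],s['finger_gap'])
for q in ['basket_grip','basket_bar','stand','post_top']: print(q,[(np.round(k['at']).tolist(),round(k['p'],2)) for k in finder.place_of('wrist',q)[:3]])
E
```

```text
9.175 [ 0.4837246  -0.06786123  0.28769561] [-6.03481238e-04  8.18333963e-01  5.74742377e-01 -6.00652017e-04] [ 0.47391237  0.24006001 -2.35349509] 0.012937445759782137
basket_grip [([253.0, 253.0], 0.86)]
basket_bar [([253.0, 222.0], 0.66)]
stand [([237.0, 4.0], 0.64), ([385.0, 135.0], 0.33)]
post_top [([254.0, 256.0], 0.56)]
```

View pics/w6.png

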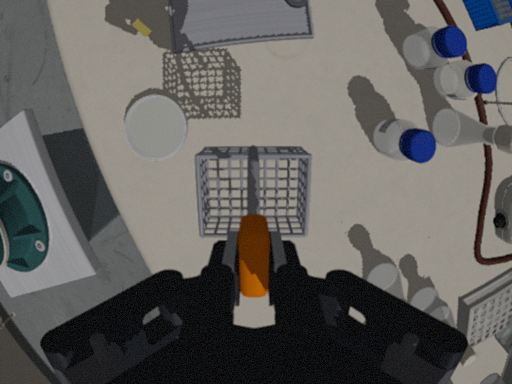

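The basket is held upright and square in the jaws (tab 253,255). I now take two wrist views of the hook arm from different places, to triangulate its height.

move_arm --plan '[0.2, -0.2, 0, 0, 0, 0, 0.9, 0.5, -0.4, 0, 0, 0, 0, 0.9, 0.7, -0.7, 0, 0, 0, 0, 0.9, 0.8, -0.8, 0, 0, 0, 0, 0.9, 0.8, -0.8, 0, 0, 0, 0, 0.9]'

```text
time: 10.05
eef_pos: [0.4366, 0.0337, 0.2883]
eef_rot: [-0.0, 0.819, 0.574, 0.0]
ft_force: [0.1, -0.5, -1.7]
finger_gap: 0.013
grasp_force: 52.3
```

```bash
cat > look.py <<'E'
from h import *
import pickle,sys
d=shot('wrist'); pickle.dump(d,open(sys.argv[1]+'.pkl','wb')); s=d['s']; print(s['time'],s['eef_pos'],s['eef_rot'],s['ft_force'],s['finger_gap'])
I=d['img'].astype(int); m=((I[...,0]-I[...,2]>60)).astype(np.uint8)
n,l,st,ce=cv2.connectedComponentsWithStats(m)
for i in range(1,n):
  if st[i,4]>150: print(st[i].tolist(),cv2.boxPoints(cv2.minAreaRect(np.argwhere(l==i)[:,::-1].astype(np.float32))).round(1).tolist())
for q in ['stand','post_top']: print(q,[(np.round(k['at']).tolist(),round(k['p'],2)) for k in finder.place_of('wrist',q)[:3]])
E
python3 look.py A
```

```text
10.05 [0.43660503 0.03374518 0.28830781] [-7.76896325e-05  8.18748501e-01  5.74152315e-01  6.34731943e-05] [ 0.10323453 -0.47686713 -1.71894246] 0.013048039946100135
[485, 10, 27, 73, 1070] [[485.0, 10.0], [511.0, 10.0], [511.0, 82.0], [485.0, 82.0]]
[282, 26, 106, 16, 1381] [[282.0, 26.0], [387.0, 26.0], [387.0, 41.0], [282.0, 41.0]]
[487, 99, 19, 28, 389] [[484.5, 123.9000015258789], [491.1000061035156, 97.5], [508.29998779296875, 101.80000305175781], [501.70001220703125, 128.1999969482422]]
[450, 197, 22, 26, 403] [[445.0, 213.0], [463.5, 194.5], [477.0, 208.0], [458.5, 226.5]]
stand [([296.0, 58.0], 0.94)]
post_top [([476.0, 4.0], 0.89)]
```

move_arm --plan '[0.2, 0, 0, 0, 0, 0, 0.9, 0.4, 0, 0, 0, 0, 0, 0.9, 0.6, 0, 0, 0, 0, 0, 0.9, 0.7, 0, 0, 0, 0, 0, 0.9, 0.7, 0, 0, 0, 0, 0, 0.9]'

```text
time: 10.82
eef_pos: [0.461, 0.1005, 0.2881]
eef_rot: [0.0, 0.818, 0.575, -0.0]
ft_force: [0.1, 0.2, -1.7]
finger_gap: 0.0134
grasp_force: 52.4
```

```bash
python3 look.py B; python3 - <<'E'
import pickle,cv2,numpy as np
a,b=[pickle.load(open(k+'.pkl','rb'))['img'][0:290,170:512] for k in 'AB']
cv2.imwrite('pics/AB.png',cv2.resize(np.hstack([a,b]),(796,338)))
E
```

```text
10.825 [0.46103966 0.10048164 0.28814895] [ 2.47015547e-04  8.18430700e-01  5.74605152e-01 -2.15937695e-04] [ 0.12578337  0.18360947 -1.68739202] 0.013400506093020514
[487, 48, 25, 76, 1073] [[487.0, 48.0], [511.0, 48.0], [511.0, 123.0], [487.0, 123.0]]
[281, 102, 107, 20, 1348] [[280.70001220703125, 107.5999984741211], [386.29998779296875, 100.9000015258789], [387.20001220703125, 114.80000305175781], [281.6000061035156, 121.5]]
[481, 151, 19, 29, 378] [[478.20001220703125, 175.39999389648438], [486.6000061035156, 150.1999969482422], [503.3999938964844, 155.8000030517578], [495.0, 181.0]]
[502, 181, 10, 24, 167] [[502.0, 181.0], [511.0, 181.0], [511.0, 204.0], [502.0, 204.0]]
[438, 246, 22, 24, 342] [[434.0, 259.79998779296875], [453.5, 243.60000610351562], [464.3999938964844, 256.70001220703125], [444.8999938964844, 272.8999938964844]]
stand [([295.0, 109.0], 0.86)]
post_top [([478.0, 112.0], 0.58)]
```

View pics/AB.png

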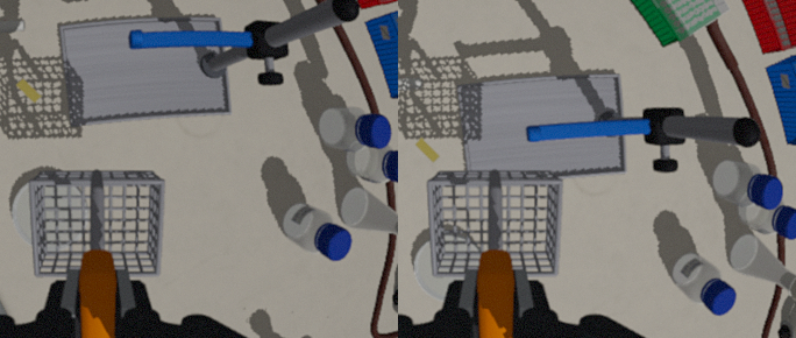

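```bash
python3 - <<'E'
from h import *
import pickle
from scipy.optimize import least_squares
A,B,W=[pickle.load(open(k+'.pkl','rb')) for k in ('A','B','w2')]
def ends(D,y0,y1,x0=270,x1=395):
    I=D['img'].astype(int); m=(I[...,0]-I[...,2]>60); out=[]
    cols=[c for c in range(x0,x1) if m[y0:y1,c].sum()>5]
    L=lambda cs: np.mean([np.where(m[y0:y1,c])[0].mean()+y0 for c in cs])
    wd=lambda cs: np.mean([m[y0:y1,c].sum() for c in cs])
    print(cols[0],cols[-1],L(cols[:6]),L(cols[-6:]),wd(cols[3:8]),wd(cols[12:25]),wd(cols[-15:]))
    return (cols[0]-.5,L(cols[:6])),(cols[-1]+.5,L(cols[-6:])),(cols[15],L(cols[12:19]))
ta,ca,_=ends(A,20,48); tb,cb,_=ends(B,95,128); tw,cw,_=ends(W,80,130,295,400)
print('tip',tri((A,ta),(B,tb)),tri((A,ta),(B,tb),(W,tw)));print('clamp',tri((A,ca),(B,cb)),tri((A,ca),(B,cb),(W,cw)))
k=1.164; g=lambda x,y:(170+x/k,y/k)
obs=[(A,g(60,23)),(A,g(222,17)),(A,g(229,110)),(B,g(60,82)),(B,g(218,73)),(B,g(227,168))]
C=[atz(d,p,.012) for d,p in obs]; print(np.round(C,3))
for a,b,n in [(0,1,'A long'),(3,4,'B long')]:
    v=C[b]-C[a]; print(n,np.linalg.norm(v),np.degrees(np.arctan2(v[1],v[0])),)
print('ctr A',(C[0]+C[2])/2,'B',(C[3]+C[5])/2)
E
```

```text
282 386 33.86111111111111 33.71296296296296 15.6 13.0 12.8
282 386 114.75 108.60416666666667 13.0 12.923076923076923 12.333333333333334
312 389 91.55555555555554 115.23809523809524 10.8 10.461538461538462 10.0
tip (array([0.50651035, 0.15468717, 0.15084754]), [0.2, 0.2]) (array([0.50646301, 0.15412647, 0.15131604]), [0.5, 0.6, 1.0])
clamp (array([0.60176874, 0.1312234 , 0.14844339]), [0.1, 0.1]) (array([0.60168314, 0.13179781, 0.14884509]), [0.6, 0.6, 1.1])
[[0.463 0.23  0.012]
 [0.647 0.182 0.012]
 [0.615 0.072 0.012]
 [0.464 0.23  0.012]
 [0.641 0.184 0.012]
 [0.617 0.073 0.012]]
A long 0.18975767195893636 -14.569038744577911
B long 0.18254219647783007 -14.48392029055057
ctr A [0.53937966 0.15086024 0.012     ] B [0.54028702 0.151297   0.012     ]
```

Arm end at (0.506,0.154), flat top about 0.150–0.153 m, stand yaw about −14°. I move to the standoff in front of the hook end and then lower to insertion height.

move_arm --plan '[-0.1, -0.25, 0, 0, 0, -0.02, 0.9, 0.0, -0.45, 0, 0, 0, -0.04, 0.9, 0.25, -0.45, 0, 0, 0, -0.065, 0.9, 0.5, -0.42, 0, 0, 0, -0.065, 0.9, 0.61, -0.41, 0, 0, 0, -0.065, 0.9]'

```text
time: 11.6
eef_pos: [0.4453, 0.173, 0.2886]
eef_rot: [0.001, 0.788, 0.615, 0.001]
ft_force: [0.1, -0.1, -2.1]
finger_gap: 0.0127
grasp_force: 52.3
```

move_arm --plan '[0, 0, 0.1, 0, 0, 0, 0.9, 0, 0, 0.3, 0, 0, 0, 0.9, 0, 0, 0.45, 0, 0, 0, 0.9, 0, 0, 0.54, 0, 0, 0, 0.9, 0, 0, 0.54, 0, 0, 0, 0.9]'

```text
time: 12.22
eef_pos: [0.4427, 0.1702, 0.2336]
eef_rot: [-0.0, 0.789, 0.614, -0.001]
ft_force: [0.1, -0.3, -2.2]
finger_gap: 0.0135
grasp_force: 52.3
```

```bash
python3 look.py C; python3 - <<'E'
from h import *
import pickle
C=pickle.load(open('C.pkl','rb')); s=shot('scene')
a=cv2.resize(C['img'][0:384,100:500],(400,384)); b=cv2.resize(s['img'][100:220,130:255],(400,384),interpolation=cv2.INTER_CUBIC)
cv2.imwrite('pics/CS.png',np.hstack([a,b]))
E
```

```text
12.225 [0.44267092 0.17020866 0.23364082] [-2.80489501e-05  7.88952222e-01  6.14453902e-01 -8.90548281e-04] [ 0.0773184  -0.34296623 -2.18403848] 0.013457196526918883
[340, 197, 109, 23, 1651] [[339.6000061035156, 200.10000610351562], [447.8999938964844, 196.8000030517578], [448.5, 216.1999969482422], [340.20001220703125, 219.39999389648438]]
[456, 319, 17, 16, 156] [[455.0, 327.0], [466.5, 315.5], [475.0, 324.0], [463.5, 335.5]]
stand [([335.0, 170.0], 0.73)]
post_top []
```

View pics/CS.png

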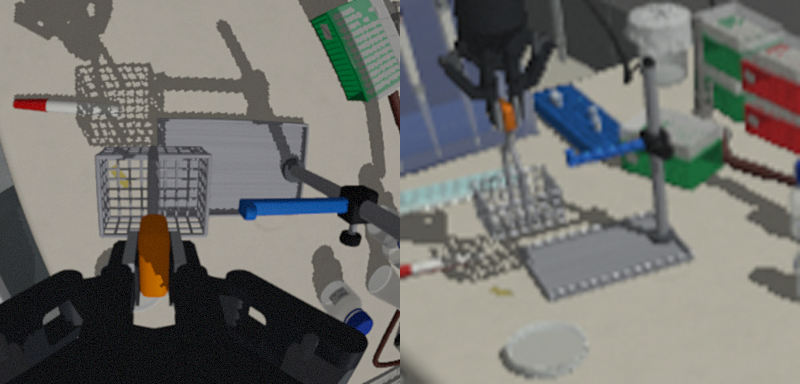

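```bash
python3 - <<'E'
from h import *
import pickle
A,B,C=[pickle.load(open(k+'.pkl','rb')) for k in 'ABC']
t=tri((A,(281.5,33.9)),(B,(281.5,114.7)),(C,(339.5,209.8))); c=tri((A,(386.5,33.7)),(B,(386.5,108.6)),(C,(448,206.5)))
print(t,c)
v=c[0]-t[0]; print(np.degrees(np.arctan2(v[1],v[0])))
print(tri((B,(281.5,114.7)),(C,(339.5,209.8))))
for k in finder.place_of('wrist','basket_bar')[:2]: print(k)
s=C['s']; w,x,y,z=s['eef_rot']; M=R.from_quat([x,y,z,w]).as_matrix(); p=np.array(s['eef_pos'])
print('tip in tool',M.T@(t[0]-p),'clamp',M.T@(c[0]-p), M.round(3).tolist())
m=finder.cut_out('wrist','basket_grip')
I=C['img'].astype(int); m=((I[...,2]-I[...,0]>70)&(I[...,2]>90)); ys,xs=np.where(m[200:320,220:290]); ys+=200;xs+=220
print(ys.min(),ys.max(),xs[ys<ys.min()+5].mean(),xs[ys>ys.max()-5].mean())
# tab top back/front edges in tool frame at tab top height (TCP z rel: -0.004)
for px in [(xs.mean(),ys.min()),(xs.mean(),ys.max())]: print(M.T@(atz(C,px,p[2]+.004)-p))
E
```

```text
(array([0.50600233, 0.15461401, 0.15044678]), [0.4, 0.7, 1.1]) (array([0.6011671 , 0.13128168, 0.15023024]), [0.5, 0.2, 0.5])
-13.775935750463502
(array([0.50596357, 0.15428746, 0.14931158]), [0.9, 0.9])
{'at': [250.7, 217.8], 'p': 0.9}
tip in tool [0.00050357 0.06531669 0.08311912] clamp [0.00118702 0.16329781 0.08322314] [[0.245, 0.97, -0.001], [0.97, -0.245, -0.001], [-0.001, -0.001, -1.0]]
215 296 252.75 253.91964285714286
[ 0.02921841  0.00093249 -0.00404112]
[-0.01131951  0.00093267 -0.00398555]
```

The hook tip lies 65 mm ahead and about on the centre line in the tool frame. I thread the handle over it along the arm.

move_arm --plan '[-0.03, 0.1, 0, 0, 0, 0, 0.9, -0.03, 0.2, 0, 0, 0, 0, 0.9, -0.03, 0.3, 0, 0, 0, 0, 0.9, -0.03, 0.4, 0, 0, 0, 0, 0.9, -0.03, 0.5, 0, 0, 0, 0, 0.9]'

```text
time: 13.15
eef_pos: [0.4916, 0.1554, 0.2343]
eef_rot: [0.0, 0.789, 0.615, 0.0]
ft_force: [0.5, 0.6, -2.0]
finger_gap: 0.0135
grasp_force: 52.4
```

move_arm --plan '[0, 0.1, 0, 0, 0, 0, 0.9, 0, 0.2, 0, 0, 0, 0, 0.9, 0, 0.3, 0, 0, 0, 0, 0.9, 0, 0.4, 0, 0, 0, 0, 0.9, 0, 0.5, 0, 0, 0, 0, 0.9]'

```text
time: 13.78
eef_pos: [0.54, 0.1433, 0.2343]
eef_rot: [-0.0, 0.789, 0.615, 0.0]
ft_force: [-0.9, -0.2, -1.4]
finger_gap: 0.0132
grasp_force: 52.4
```

```bash
python3 look.py D; python3 - <<'E'
from h import *
import pickle
C=pickle.load(open('D.pkl','rb')); s=shot('scene')
a=cv2.resize(C['img'][0:384,100:500],(400,384)); b=cv2.resize(s['img'][100:220,130:255],(400,384),interpolation=cv2.INTER_CUBIC)
cv2.imwrite('pics/DS.png',np.hstack([a,b]))
E
```

```text
13.775 [0.53995116 0.14330012 0.23430272] [-5.30940073e-06  7.88703109e-01  6.14774272e-01  2.33577974e-05] [-0.8828309  -0.15680018 -1.35500363] 0.013194840498595045
[487, 105, 25, 90, 1532] [[487.0, 105.0], [511.0, 105.0], [511.0, 194.0], [487.0, 194.0]]
[201, 197, 46, 21, 751] [[201.0, 197.0], [246.0, 197.0], [246.0, 217.0], [201.0, 217.0]]
[260, 196, 78, 17, 1257] [[260.0, 212.0], [260.0, 196.0], [337.0, 196.0], [337.0, 212.0]]
[455, 236, 24, 30, 498] [[452.5, 261.5], [462.29998779296875, 232.10000610351562], [482.70001220703125, 238.89999389648438], [472.8999938964844, 268.29998779296875]]
[474, 265, 23, 24, 338] [[470.0, 279.5], [490.0, 261.5], [500.8999938964844, 273.5], [480.8999938964844, 291.5]]
stand []
post_top [([430.0, 285.0], 0.81)]
```

View pics/DS.png

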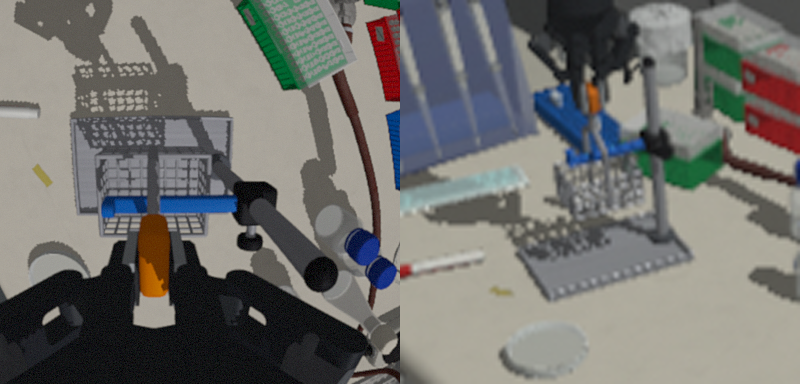

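The hook arm now runs through the handle, under the bar (scene right half, ~600,150), with the basket over the tray. I lower it gently and feel for contact.

move_arm --plan '[0, 0, 0.04, 0, 0, 0, 0.9, 0, 0, 0.08, 0, 0, 0, 0.9, 0, 0, 0.12, 0, 0, 0, 0.9, 0, 0, 0.15, 0, 0, 0, 0.9, 0, 0, 0.17, 0, 0, 0, 0.9]'

```text
time: 14.6
eef_pos: [0.5392, 0.1435, 0.2171]
eef_rot: [-0.0, 0.789, 0.615, -0.0]
ft_force: [1.2, 0.1, -2.5]
finger_gap: 0.0131
grasp_force: 52.3
```

move_arm --plan '[0, 0, 0.01, 0, 0, 0, 0.9, 0, 0, 0.02, 0, 0, 0, 0.9, 0, 0, 0.03, 0, 0, 0, 0.9, 0, 0, 0.03, 0, 0, 0, 0.9]'

```text
time: 15.1
eef_pos: [0.5393, 0.1434, 0.2143]
eef_rot: [-0.0, 0.789, 0.615, -0.0]
ft_force: [-0.4, 0.2, -1.7]
finger_gap: 0.013
grasp_force: 52.3
```

move_arm --plan '[0, 0, 0.01, 0, 0, 0, 0.9, 0, 0, 0.02, 0, 0, 0, 0.9, 0, 0, 0.02, 0, 0, 0, 0.9]'

```text
time: 15.48
eef_pos: [0.5392, 0.1434, 0.2122]
eef_rot: [-0.0, 0.789, 0.615, -0.0]
ft_force: [-0.1, -0.0, -3.4]
finger_gap: 0.0134
grasp_force: 52.3
```

move_arm --plan '[0, 0, 0.01, 0, 0, 0, 0.9, 0, 0, 0.02, 0, 0, 0, 0.9, 0, 0, 0.02, 0, 0, 0, 0.9]'

```text
time: 15.85
eef_pos: [0.5392, 0.1434, 0.2102]
eef_rot: [-0.0, 0.789, 0.615, -0.0]
ft_force: [-0.5, -0.2, -1.9]
finger_gap: 0.0134
grasp_force: 52.3
```

move_arm --plan '[0, 0, 0.01, 0, 0, 0, 0.9, 0, 0, 0.015, 0, 0, 0, 0.9, 0, 0, 0.015, 0, 0, 0, 0.9]'

```text
time: 16.23
eef_pos: [0.5393, 0.1434, 0.2088]
eef_rot: [-0.0, 0.789, 0.615, 0.0]
ft_force: [-0.9, 0.1, -1.5]
finger_gap: 0.0132
grasp_force: 52.4
```

move_arm --plan '[0, 0, 0.01, 0, 0, 0, 0.9, 0, 0, 0.01, 0, 0, 0, 0.9]'

```text
time: 16.48
eef_pos: [0.5394, 0.1434, 0.2086]
eef_rot: [-0.0, 0.789, 0.615, 0.0]
ft_force: [-1.6, -1.0, 4.3]
finger_gap: 0.0133
grasp_force: 53.5
```

move_arm --plan '[0, 0, 0.01, 0, 0, 0, 0.9, 0, 0, 0.01, 0, 0, 0, 0.9]'

```text
time: 16.73
eef_pos: [0.5395, 0.1434, 0.2085]
eef_rot: [-0.001, 0.789, 0.615, 0.0]
ft_force: [-4.3, -0.6, 10.3]
finger_gap: 0.0129
grasp_force: 54.4
```

Contact found (arm top about 0.150). I ease off the press, reduce the grip, then open.

move_arm --plan '[0, 0, -0.01, 0, 0, 0, 0.9, 0, 0, -0.014, 0, 0, 0, 0.9, 0, 0, -0.014, 0, 0, 0, 0.9]' --grip_force 20

```text
time: 17.1
eef_pos: [0.5394, 0.1434, 0.2086]
eef_rot: [-0.0, 0.789, 0.615, 0.0]
ft_force: [-1.7, 0.0, 6.1]
finger_gap: 0.0133
grasp_force: 53.3
```

move_arm --plan '[0, 0, 0, 0, 0, 0, 0.6, 0, 0, 0, 0, 0, 0, 0.5, 0, 0, 0, 0, 0, 0, 0.4, 0, 0, 0, 0, 0, 0, 0.2, 0, 0, 0, 0, 0, 0, 0]'

```text
time: 17.73
eef_pos: [0.5394, 0.1434, 0.2082]
eef_rot: [0.0, 0.789, 0.615, 0.0]
ft_force: [-0.3, -0.8, -1.4]
finger_gap: 0.0425
grasp_force: 0.0
```

```bash
python3 look.py E; python3 - <<'E'
from h import *
import pickle
C=pickle.load(open('E.pkl','rb')); s=shot('scene')
a=cv2.resize(C['img'][0:384,100:500],(400,384)); b=cv2.resize(s['img'][100:220,130:255],(400,384),interpolation=cv2.INTER_CUBIC)
cv2.imwrite('pics/ES.png',np.hstack([a,b]))
E
```

```text
17.725 [0.53935339 0.14342576 0.20817575] [3.73159943e-05 7.88728582e-01 6.14741590e-01 5.60963118e-06] [-0.26532427 -0.82659728 -1.35437275] 0.04247715607132289
[498, 111, 14, 84, 693] [[498.0, 111.0], [511.0, 111.0], [511.0, 194.0], [498.0, 194.0]]
[261, 206, 88, 21, 1529] [[260.8999938964844, 208.0], [347.8999938964844, 205.89999389648438], [348.3999938964844, 225.0], [261.29998779296875, 227.10000610351562]]
[195, 208, 52, 25, 941] [[195.0, 208.0], [246.0, 208.0], [246.0, 232.0], [195.0, 232.0]]
[468, 245, 25, 32, 508] [[461.5, 264.5], [484.0, 242.0], [499.5, 257.5], [477.0, 280.0]]
[487, 274, 22, 25, 333] [[483.6000061035156, 294.20001220703125], [500.0, 270.79998779296875], [511.79998779296875, 279.0], [495.3999938964844, 302.5]]
stand [([251.0, 171.0], 0.66)]
post_top [([461.0, 321.0], 0.76)]
```

Released. Now straight up, slowly, then clear.

move_arm --plan '[0, 0, -0.1, 0, 0, 0, 0, 0, 0, -0.25, 0, 0, 0, 0, 0, 0, -0.45, 0, 0, 0, 0, 0, 0, -0.7, 0, 0, 0, 0, 0, 0, -1, 0, 0, 0, 0]'

```text
time: 18.55
eef_pos: [0.5392, 0.1433, 0.3099]
eef_rot: [0.0, 0.789, 0.615, 0.0]
ft_force: [0.6, 0.3, 0.2]
finger_gap: 0.0426
grasp_force: 0.0
```

move_arm --plan '[0, -0.2, -0.1, 0, 0, 0, 0, -0.3, -0.4, -0.2, 0, 0, 0, 0, -0.6, -0.5, -0.2, 0, 0, 0, 0, -0.8, -0.5, -0.2, 0, 0, 0, 0, -0.8, -0.5, -0.2, 0, 0, 0, 0]'

```text
time: 19.18
eef_pos: [0.4716, 0.0766, 0.329]
eef_rot: [0.0, 0.79, 0.614, 0.001]
ft_force: [0.5, -0.1, 0.3]
finger_gap: 0.043
grasp_force: 0.0
```

move_arm --plan '[0, 0, 0, 0, 0, 0, 0, 0, 0, 0, 0, 0, 0, 0, 0, 0, 0, 0, 0, 0, 0, 0, 0, 0, 0, 0, 0, 0, 0, 0, 0, 0, 0, 0, 0]'

```text
time: 19.8
eef_pos: [0.4713, 0.0781, 0.3281]
eef_rot: [0.0, 0.789, 0.615, -0.0]
ft_force: [-1.1, -0.2, 0.8]
finger_gap: 0.043
grasp_force: 0.0
```

```bash
python3 - <<'E'
from h import *
C=shot('wrist'); s=shot('scene')
a=C['img'][0:384,100:500]; b=cv2.resize(s['img'][100:220,130:255],(400,384),interpolation=cv2.INTER_CUBIC)
cv2.imwrite('pics/FS.png',np.hstack([a,b])); print(s['s']['time'])
E
```

```text
19.85
```

View pics/FS.png

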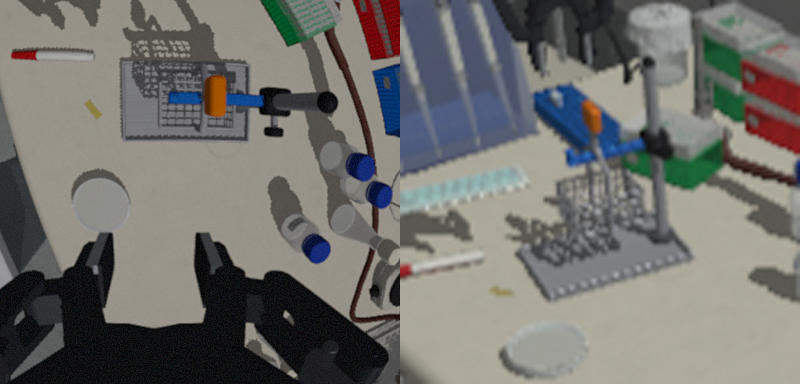

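The basket hangs upright on the hook arm over the tray (tab at 215,95 in the wrist view; 592,118 in the scene view), and the robot is clear of it.

```bash
python3 -c "
from station import bot
print(bot.sign_off())"
```

```text
the job is handed in; nothing more can be done
None
```

The grey basket hangs upright and free by its handle on the hook arm over the tray. It was set down gently (about 10 N at most), the flask, bottle and dish were not touched, and the job was handed in at about 20 s.

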